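Clip the bar brushes back into their leaning rack

TASK

Put the two loose bar brushes away in the two empty bays of the leaning clip rack, one in each, whichever you like: press each sideways into its two spring clips until it snaps fully home on both seats, bristles at the top, like the brush that is stored there already, and stop pushing as soon as it is seated, without forcing it. Leave the timer, biscuit bar, cup, tamper and jar where they are.

Things in the scene. Friction and masses are not known exactly. Their poses are not given: they have to be found in the camera images.
- broad_brush_mid (a point): middle of the handle of the loose brush with the broad head, on its axis, 8 mm above the surface. x along the handle to the bristles, z up. Round wooden handle 16 mm in diameter, 110 mm long (55 mm either way), then brass ferrule and black bristles: a flat head 32 mm wide, 16 mm thick, 45 mm long, so that it does not roll. 30 to 55 g.
- broad_brush_tip (a point): tip of the bristles of that brush, on the handle's axis, 96 mm from the handle's middle
- narrow_brush_mid (a point): middle of the handle of the loose brush with the narrow head, on its axis, 8 mm above the surface. x along the handle to the bristles, z up. Round wooden handle 16 mm in diameter, 110 mm long (55 mm either way), then brass ferrule and black bristles: a flat head 20 mm wide, 16 mm thick, 45 mm long, so that it does not roll. 30 to 55 g.
- narrow_brush_tip (a point): tip of the bristles of that brush, on the handle's axis, 96 mm from the handle's middle
- bay_left (a point): the empty bay of the rack on the robot's left: where the middle of a brush's handle lies (on its axis) when fully home. Axes of the panel: x up the slope (the handle lies along it), y left along the row, z square out of the panel, up and towards the robot. The panel's face lies 24 mm below this point; a foot rail as high as the point starts 62 mm down the slope.
- bay_right (a point): the empty bay of the rack on the robot's right: where the middle of a brush's handle lies (on its axis) when fully home. Axes of the panel: x up the slope (the handle lies along it), y left along the row, z square out of the panel, up and towards the robot. The panel's face lies 24 mm below this point; a foot rail as high as the point starts 62 mm down the slope.
- left_upper_clip (a point): upper spring clip of the left bay, 38 mm up the slope from the bay point, on the axis of a handle that is home; axes as the bay's. Two sprung steel jaws, 10 mm long along x, round a fixed black seat; their lips leave a mouth 10 mm wide, tops 12 mm out along z. A handle meets the lips about 14 mm out and snaps in when pushed along -z.
- left_lower_clip (a point): lower spring clip of the left bay, 38 mm down the slope from the bay point, on the axis of a handle that is home; axes as the bay's. Two sprung steel jaws, 10 mm long along x, round a fixed black seat; their lips leave a mouth 10 mm wide, tops 12 mm out along z. A handle meets the lips about 14 mm out and snaps in when pushed along -z.
- right_upper_clip (a point): upper spring clip of the right bay, 38 mm up the slope from the bay point, on the axis of a handle that is home; axes as the bay's. Two sprung steel jaws, 10 mm long along x, round a fixed black seat; their lips leave a mouth 10 mm wide, tops 12 mm out along z. A handle meets the lips about 14 mm out and snaps in when pushed along -z.
- right_lower_clip (a point): lower spring clip of the right bay, 38 mm down the slope from the bay point, on the axis of a handle that is home; axes as the bay's. Two sprung steel jaws, 10 mm long along x, round a fixed black seat; their lips leave a mouth 10 mm wide, tops 12 mm out along z. A handle meets the lips about 14 mm out and snaps in when pushed along -z.
- rack_panel (a joint): lean of the rack's panel about its hinge at the front lower edge: 0 is 32 degrees up from flat, more is steeper; differs from start to start, stiff, stays put under 25 N. Snapping a brush into both clips takes 8 to 15 N in all; the force rises steeply only once it is on the seats. Bays are 70 mm left and right of a middle one, in which a third brush is fixed, bristles at the top.
- kitchen_timer: bystander: round kitchen timer, 63 mm across, 42 mm high; origin at the centre of its underside
- biscuit_bar: bystander: wrapped biscuit bar lying flat, 52 x 150 x 16 mm; origin at the centre of its underside
- espresso_cup: bystander: espresso cup with a handle, 58 x 87 mm, 55 mm high; origin at the centre of its underside
- tamper: bystander: coffee tamper, 58 mm across, 83 mm high; origin at the centre of its underside
- sugar_jar: bystander: glass jar with a screw lid, 59 mm across, 95 mm high; origin at the centre of its underside
- broad_brush: the broad brush as a whole; origin under the middle of its handle, on its underside, 8 mm below the handle's axis; x to the bristles
- narrow_brush: the narrow brush as a whole; origin under the middle of its handle, on its underside, 8 mm below the handle's axis; x to the bristles
- rack: the rack as a whole, fixed to the surface, 250 mm wide, 130 mm deep, up to 130 mm high; origin under the centre of its wooden foot; its front faces the robot

How it is judged:
At the end, for the whole second after the job is handed in: One brush lies in each empty bay, at rest: the middle of its handle within 3 mm of the bay point across the row and in depth and within 14 mm along the slope, the handle parallel to the slope within 4 degrees, the bristles at the upper end ((((x of broad_brush_mid in the frame of bay_left between -0.014 and 0.014 m and y of broad_brush_mid in the frame of bay_left between -0.003 and 0.003 m and z of broad_brush_mid in the frame of bay_left between -0.003 and 0.003 m and angle between the x axis of broad_brush_mid and the x axis of bay_left, either way round below 0.07 rad and x of broad_brush_tip in the frame of bay_left above 0.05 m) and (x of narrow_brush_mid in the frame of bay_right between -0.014 and 0.014 m and y of narrow_brush_mid in the frame of bay_right between -0.003 and 0.003 m and z of narrow_brush_mid in the frame of bay_right between -0.003 and 0.003 m and angle between the x axis of narrow_brush_mid and the x axis of bay_right, either way round below 0.07 rad and x of narrow_brush_tip in the frame of bay_right above 0.05 m)) or ((x of broad_brush_mid in the frame of bay_right between -0.014 and 0.014 m and y of broad_brush_mid in the frame of bay_right between -0.003 and 0.003 m and z of broad_brush_mid in the frame of bay_right between -0.003 and 0.003 m and angle between the x axis of broad_brush_mid and the x axis of bay_right, either way round below 0.07 rad and x of broad_brush_tip in the frame of bay_right above 0.05 m) and (x of narrow_brush_mid in the frame of bay_left between -0.014 and 0.014 m and y of narrow_brush_mid in the frame of bay_left between -0.003 and 0.003 m and z of narrow_brush_mid in the frame of bay_left between -0.003 and 0.003 m and angle between the x axis of narrow_brush_mid and the x axis of bay_left, either way round below 0.07 rad and x of narrow_brush_tip in the frame of bay_left above 0.05 m))) and linear speed of each of broad_brush, narrow_brush below 0.02 m/s); the robot touches nothing.
It fails at once if a bystander (timer, biscuit bar, cup, tamper or jar) was moved by more than 30 mm (distance of any of kitchen_timer, biscuit_bar, espresso_cup, tamper, sugar_jar from where it was at the start of the episode above 0.03 m).
It fails at once if a brush was forced against the rack with more than 90 N (all contacts and the squeeze of the jaws together: a push of about 50 N) (contact force between any of broad_brush, narrow_brush and rack above 90 N).
It also fails if it takes over 51 s, if anything falls off the work surface, if the arm or the gripper's body presses on something with over 40 N, if the wrist force passes 120 N, or if a joint passes its speed limit or range.

ROBOT

A 6-joint arm with a two-finger parallel gripper is mounted at the origin on a cart in front of the work surface, level with it; the furniture and walls round the work are solid. World frame = base frame: x ahead of the robot, y to its left, z up, the work surface at z = 0. Lengths are in m, angles in rad, forces in N, time in s.
With the tool pointing down it reaches from about 0.375 to 0.975 m from the base axis. Payload 3.8 kg.
Tool frame: the origin (TCP) lies between the finger pads; the fingertips stand 11 mm ahead of it and the grasp point (between the pads) lies 8 mm behind it (bot.nose_length is the distance from the TCP to the fingertips, in m); z points along the fingers, y is the line along which they close (so a half turn about z gives the same grasp; the last joint's range is limited). The gripper opens to 85 mm and grips with 20 to 120 N. Pads are 22 mm wide; open, the fingers measure 114 mm over their backs; the gripper's body (76 mm by 85 mm) begins 54 mm behind the grasp point. The pads swing forward as they close: fully open they stand 13 mm farther back than shut.
Start: joints at [-1.256, 0.264, 1.604, -0, 1.274, -0.037], TCP at [0.233, -0.634, 0.242] pointing down, gripper open.
Joint ranges: [-2.63, 2.63], [-0.94, 2.18], [0.31, 2.57], [-1.31, 4.45], [0, 2.66], [-2.55, 2.55]. Speed limits (rad/s): [2.57, 2.57, 3.14, 3.14, 3.14, 3.14].

INTERFACE

Orientations are given as a 3x3 rotation matrix whose columns are the frame's x, y, z axes.
In Python, from plant import bot, viewer, job_done gives the robot as it stands. The module is installed in compiled form; this text tells all that it offers.
- The arm moves only by the tool drive_tool, never from a script. Its argument "commands" is a list of rows, each a list of 7 numbers: the finger opening in cm, from 0 to 8.54, then the shift along the tool's x, y, z in cm, then the turn, a rotation vector about the tool's x, y, z in rad. A call has 1 to 10 rows; each row shifts and turns the commanded pose from where the row before left it, along the tool's axes as they then stand; what a row does not reach is not made up. A row lasts 1/8 s, in which the tool goes at most 62.5 mm and 10.7 degrees, less where a joint would pass 70% of its speed; a pose out of reach is approached as far as the arm can. A call is refused whole if a number of a shift passes 6.25 or a number of a turn 0.188, either way. A call with a gripper value outside its range is refused whole. The fingers move at their own pace and stop on an object; the grip force is fixed at half the most. Time passes only in rows, so rows that do not move let the fingers close. It gives the time, the measured TCP pose, the force, the opening and the grip force at its end, in the units of the state.
- bot.state(): the state, without advancing time (a new reading comes with each control period).
- viewer.camera(name): name is "scene" or "top"; returns a dict with "pixels" (400x640x3 uint8, red, green, blue), "depth" (400x640 float32, m along the optical axis (not along the pixel's ray), 0 where there is no reading), "mtx" (3x3 intrinsics, pixels), "eye" and "attitude" of the camera in the world. Camera axes: x right, y down, z forward; pixel columns grow to the right and rows downward; lengths in m; the calibration is good to about 2 mm. A picture is of the moment at which its call begins.
- job_done(): hands the job in; it is judged then, once.
The state is a dict: "clock": time; "qpos": joint angles; "joint_velocities": joint speeds; "tau": joint torques, N m; "tcp_pos": TCP position; "tool_rot": TCP orientation; "wrist_force": force on the tool from outside, world axes, zero at the start; "ft_torque": the same for the moment, N m; "opening": finger opening in m; "gripper_force": force on a finger pad.
Only numpy, scipy, OpenCV 4.12 (cv2) and the standard library are available. Lean on these libraries where they do the work, as an engineer would, in place of code of your own. Each camera call takes 0.05 s, during which the arm holds its last target. There are 200 camera calls.

## Working session

There is one attempt and no reset: what is moved stays moved. The work goes in short steps, Python scripts to look and compute and a tool call to move; the robot and the scene stay as the last step left them, time stands still between calls to the robot, and variables do not carry over. Pictures are saved under pics/ and viewed, at most 10 in all, crops included, and the job is handed in when it is done.

Besides the shell and the picture viewer there is one more tool, called after "Request:" as name([rows], argument=value, ...), one row to a line, values as JSON. drive_tool: Moves the arm, as the interface text tells. Its arguments: {"type":"object","properties":{"commands":{"type":"array"}},"required":["commands"]}

```bash
mkdir -p pics; cat > h.py <<'E'
import numpy as np, cv2
from plant import bot, viewer, job_done
def cap(n):
    c=viewer.camera(n); return c
def pts(c):
    d=c["depth"]; K=np.array(c["mtx"]); v,u=np.mgrid[0:400,0:640]
    p=np.stack([(u-K[0,2])/K[0,0]*d,(v-K[1,2])/K[1,1]*d,d],-1)
    return p@np.array(c["attitude"]).T+np.array(c["eye"])
E
python3 - <<'E'
from h import *
for n in("scene","top"):
    c=cap(n); cv2.imwrite(f"pics/{n}0.png",c["pixels"][:,:,::-1]); np.savez(n+"0.npz",**c)
    print(n,c["mtx"],c["eye"],c["attitude"])
print(bot.state(), bot.nose_length)
E
```

```text
scene [[368.25027708   0.         318.7036538 ]
 [  0.         368.25027708 197.52558366]
 [  0.           0.           1.        ]] [-0.42360093 -0.64883433  0.76713003] [[ 0.53139576 -0.43722224  0.72557237]
 [-0.84690467 -0.29367173  0.4432938 ]
 [ 0.01926219 -0.85005507 -0.52634147]]
top [[457.10546177   0.         314.93441228]
 [  0.         457.10546177 202.7616205 ]
 [  0.           0.           1.        ]] [-0.01815903  0.12238824  1.39662   ] [[-0.3820418  -0.84348037  0.37760419]
 [-0.9241211   0.35162732 -0.14952734]
 [-0.00665257 -0.40607769 -0.91381434]]
{'clock': 0.1, 'qpos': array([-1.25588601e+00,  2.64691123e-01,  1.60529720e+00,  3.16014074e-05,
        1.27372538e+00, -3.69088300e-02]), 'joint_velocities': array([ 6.90540351e-06, -1.48370796e-03, -4.88984780e-03, -8.16272445e-05,
       -9.24387488e-04,  6.19181977e-04]), 'tau': array([ 5.62079622e-04, -5.16706860e+01, -3.68591809e+01, -9.03014802e-05,
        6.30144757e-03, -2.41490028e-05]), 'tcp_pos': array([ 0.2324021 , -0.63301134,  0.24104528]), 'tool_rot': array([[ 9.38750610e-01,  3.44596717e-01, -6.28222077e-04],
       [ 3.44597272e-01, -9.38748430e-01,  2.02609854e-03],
       [ 1.08444416e-04, -2.11848485e-03, -9.99997750e-01]]), 'wrist_force': array([ 0.0150227 ,  0.35726749, -0.58440706]), 'ft_torque': array([ 0.02122897,  0.02542969, -0.04996626]), 'gripper_force': 0.0, 'opening': 0.08540647015482378} 0.011
```

View pics/scene0.png

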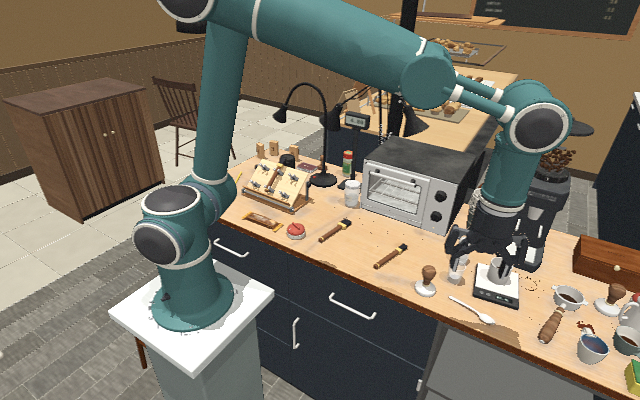

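View pics/top0.png

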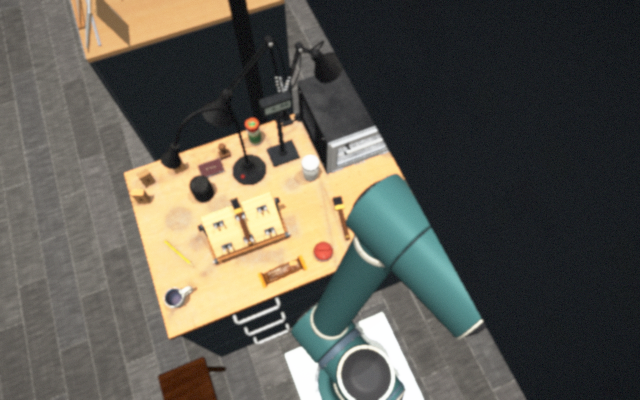

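The scene view shows the rack at about (275,185), with brushes at (335,230) and (390,257). The top view shows the rack at (245,228) and one brush at (340,215); the arm hides the other. Next I'll enlarge these areas and build the point clouds.

```bash
python3 - <<'E'
from h import *
S=np.load("scene0.npz");T=np.load("top0.npz")
def crop(c,u0,v0,w,h,W,H): return cv2.resize(c["pixels"][v0:v0+h,u0:u0+w,::-1],(W,H),interpolation=cv2.INTER_CUBIC)
a=crop(S,230,145,90,75,400,333); b=crop(T,190,185,110,85,400,309)
a=cv2.resize(a,(400,300));b=cv2.resize(b,(400,300))
c=crop(S,315,210,100,70,400,280);d=crop(T,300,180,100,70,400,280)
cv2.imwrite("pics/c1.png",np.vstack([np.hstack([a,b]),np.hstack([c,d])]))
for n,C in(("S",S),("T",T)):
    P=pts(C)
    for nm,(u0,u1,v0,v1) in {"S":{"rack":(240,315,150,215),"brush":(315,415,210,275)},"T":{"rack":(195,295,190,270),"brush":(330,350,190,245)}}[n].items():
        q=P[v0:v1,u0:u1].reshape(-1,3); q=q[np.isfinite(q).all(1)]
        print(n,nm,np.percentile(q,[1,50,99],axis=0).round(3).tolist())
    # dominant panel plane
    if n=="T":
        q=P[195:262,200:288].reshape(-1,3)
    else: q=P[155:212,245:310].reshape(-1,3)
    q=q[(q[:,2]>0.03)&(q[:,2]<.14)]
    best=0;rng=np.random.default_rng(0)
    for _ in range(1500):
        s=q[rng.choice(len(q),3,False)];m=np.cross(s[1]-s[0],s[2]-s[0]);L=np.linalg.norm(m)
        if L<1e-6: continue
        m/=L; m*=np.sign(m[2]); k=abs((q-s[0])@m)<.003
        if k.sum()>best: best=k.sum();K=k
    o=q[K].mean(0);m=np.linalg.svd(q[K]-o)[2][2];m*=np.sign(m[2])
    print(n,"plane",o.round(4),m.round(4),best,len(q),"lean deg",np.degrees(np.arccos(m[2])), "extent",q[K].min(0).round(3),q[K].max(0).round(3))
E
```

```text
S rack [[-0.424, -0.649, -0.926], [0.555, 0.147, 0.02], [2.554, 1.877, 0.767]]
S brush [[0.318, -0.454, -0.058], [0.479, -0.28, 0.0], [0.653, -0.074, 0.068]]
S plane [0.5469 0.1281 0.0759] [-0.6206  0.0102  0.7841] 987 1984 lean deg 38.36277524544606 extent [0.484 0.025 0.03 ] [0.602 0.258 0.118]
T rack [[0.387, -0.035, -0.005], [0.538, 0.141, 0.015], [0.715, 0.31, 0.145]]
T brush [[0.195, -0.223, -0.006], [0.478, -0.155, 0.003], [0.575, -0.014, 0.77]]
T plane [0.548  0.1443 0.0753] [-0.6215  0.0135  0.7833] 1864 3535 lean deg 38.438906905502236 extent [0.486 0.02  0.03 ] [0.605 0.261 0.12 ]
```

View pics/c1.png

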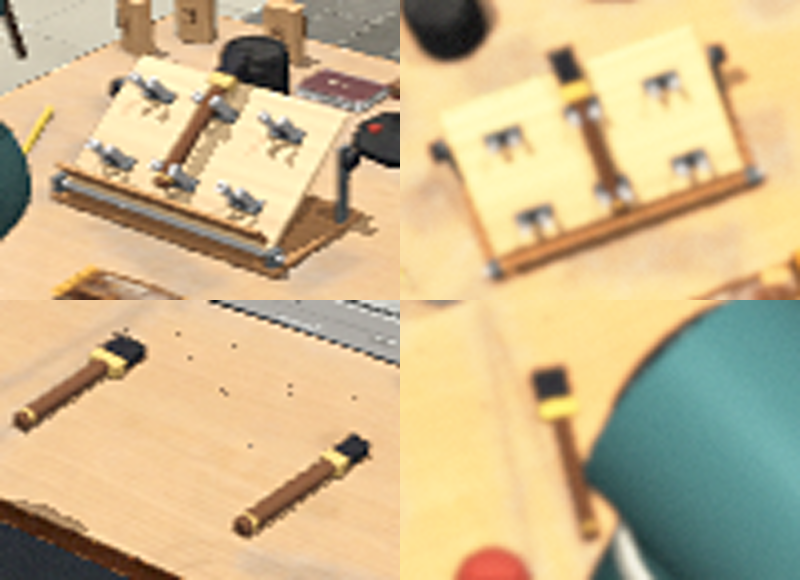

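The crop shows the middle brush stored, with bristles up, and four empty clips around it. The broad brush is at scene pixels ~(335,230) and the narrow one at ~(392,257), both pointing away from the robot. Next I'll measure the clips and brush axes in both views.

```bash
python3 - <<'E'
from h import *
from scipy.ndimage import label
S=np.load("scene0.npz");T=np.load("top0.npz")
n=np.array([-.621,.0118,.7837]);n/=np.linalg.norm(n);o=np.array([.5475,.136,.0756])
y=np.cross(n,[1,0,0]); y=np.array([-n[1]*-1/ n[0]*-1 if 0 else 0,1,0]); 
y=np.cross([0,0,1],[-n[0],-n[1],0]);y/=np.linalg.norm(y);x=np.cross(y,n);R=np.c_[x,y,n];print(R.round(4))
for nm,C in(("S",S),("T",T)):
    P=pts(C);q=(P-o)@R
    base=(abs(q[...,0])<.12)&(abs(q[...,1])<.16)
    m=base&(abs(q[...,2])<.004); e=q[m]; print(nm,"panel ext",np.percentile(e,[.5,50,99.5],axis=0).round(4).tolist())
    m=base&(q[...,2]>.012)&(q[...,2]<.045)&(abs(q[...,1])<.11)
    L,k=label(m,np.ones((3,3)))
    for i in range(1,k+1):
        s=q[L==i]
        if len(s)>8: print(nm,"cl",len(s),s.min(0).round(4),s.mean(0).round(4),s.max(0).round(4))
    z=P[...,2]
    u0,u1,v0,v1={"S":(315,415,210,275),"T":(325,352,190,245)}[nm]
    M=np.zeros(z.shape,bool);M[v0:v1,u0:u1]=1
    hsv=cv2.cvtColor(C["pixels"],cv2.COLOR_RGB2HSV)
    m=M&(z>.006)&(z<.03)
    L,k=label(m,np.ones((3,3)))
    for i in range(1,k+1):
        s=P[L==i]; 
        if len(s)<40: continue
        c=s.mean(0); (vx,vy,cx,cy)=cv2.fitLine(s[:,:2].astype(np.float32),cv2.DIST_HUBER,0,.01,.01).ravel()
        d=np.array([vx,vy])*np.sign(vx);t=(s[:,:2]-[cx,cy])@d; w=(s[:,:2]-[cx,cy])@[-d[1],d[0]]
        print(nm,"brush",len(s),c.round(4),"dir",d.round(4),"t",t.min().round(4),t.max().round(4),"w",w.min().round(4),w.max().round(4),"zmax",np.percentile(s[:,2],[50,95]).round(4),"mid from tip",(np.array([cx,cy])+d*(t.max()-.096)).round(4),"from butt",(np.array([cx,cy])+d*(t.min()+.055)).round(4))
        h=t<t.max()-.06; print("  handle fit",cv2.fitLine(s[h][:,:2].astype(np.float32),cv2.DIST_HUBER,0,.01,.01).ravel().round(4))
E
```

```text
[[ 0.7836  0.019  -0.621 ]
 [-0.0149  0.9998  0.0118]
 [ 0.6211 -0.      0.7837]]
S panel ext [[-0.1196, -0.1288, -0.0039], [-0.0117, -0.0172, 0.0001], [0.0659, 0.1244, 0.004]]
S cl 221 [-0.063  -0.0111  0.0121] [0.0162 0.0007 0.0293] [0.0921 0.0178 0.0402]
S cl 29 [0.0239 0.0591 0.0139] [0.029  0.0737 0.0251] [0.0344 0.0878 0.0383]
S cl 11 [ 0.0237 -0.0637  0.0166] [ 0.0286 -0.0582  0.0295] [ 0.0342 -0.0558  0.0366]
S cl 13 [ 0.0243 -0.0799  0.0158] [ 0.0288 -0.0762  0.026 ] [ 0.033  -0.067   0.0369]
S cl 29 [-0.0519  0.0601  0.0127] [-0.0475  0.072   0.0263] [-0.0419  0.0852  0.0405]
S cl 113 [-0.0782 -0.1082  0.012 ] [-0.0747 -0.0043  0.0239] [-0.0703  0.1095  0.0335]
S cl 11 [-0.0517 -0.0604  0.018 ] [-0.0472 -0.0565  0.0285] [-0.0427 -0.0539  0.0363]
S cl 15 [-0.0519 -0.0814  0.0124] [-0.0478 -0.0781  0.0255] [-0.0428 -0.0701  0.0384]
S brush 101 [ 0.6339 -0.3133  0.0231] dir [0.0044 1.    ] t -0.0554 0.1217 w -0.007 0.0069 zmax [0.024 0.029] mid from tip [ 0.6339 -0.3114] from butt [ 0.6338 -0.3375]
  handle fit [ 0.0021  1.      0.6338 -0.3447]
S brush 201 [ 0.4772 -0.1706  0.
[... 529 characters left out ...]
  0.0121] [-0.0144  0.0051  0.0273] [0.0936 0.1096 0.0394]
T cl 10 [ 0.0259 -0.0773  0.0179] [ 0.0315 -0.0743  0.0315] [ 0.0362 -0.0705  0.0361]
T cl 15 [ 0.027  -0.0683  0.0157] [ 0.0325 -0.0587  0.0261] [ 0.0373 -0.0525  0.0345]
T cl 27 [0.0256 0.0626 0.0145] [0.0315 0.0754 0.0293] [0.0367 0.0881 0.042 ]
T cl 27 [-0.051  -0.0773  0.0127] [-0.044  -0.0649  0.0275] [-0.0383 -0.0521  0.0372]
T cl 29 [-0.0497  0.0624  0.0125] [-0.0438  0.0752  0.0267] [-0.0373  0.088   0.0353]
T brush 287 [ 0.4822 -0.1655  0.0145] dir [ 0.9842 -0.1771] t -0.0866 0.0755 w -0.0164 0.0148 zmax [0.0145 0.0204] mid from tip [ 0.462  -0.1618] from butt [ 0.4511 -0.1599]
  handle fit [ 0.9859 -0.1671  0.4448 -0.1586]
```

```bash
cat >> h.py <<'E'
from scipy.spatial.transform import Rotation as Ro
def delta(pos,R,pt=None):
    s=bot.state(); p=np.array(s["tcp_pos"]);A=np.array(s["tool_rot"])
    print("tcp",p.round(4),"dworld cm",((np.array(pos)-p)*100).round(2))
    rv=Ro.from_matrix(A.T@R).as_rotvec()
    print("rotvec now->target",rv.round(3),"shift cm in now-frame",(A.T@(np.array(pos)-p)*100).round(2),"in target-frame",(R.T@(np.array(pos)-p)*100).round(2))
def flat(d):
    d=np.array([*d,0.])/np.linalg.norm(d);z=np.array([0,0,-1.]);return np.c_[d,np.cross(z,d),z]
E
python3 - <<'E'
from h import *
S=np.load("scene0.npz");P=pts(S)
for v in range(264,298,4): print(v,P[v,427].round(3),P[v,420].round(3),P[v,435].round(3))
delta([.435,-.373,.10],flat([.963,-.269]))
E
```

```text
264 [ 0.488 -0.488  0.002] [ 0.482 -0.469 -0.003] [ 0.505 -0.509 -0.001]
268 [ 0.376 -0.511  0.082] [ 0.463 -0.475 -0.002] [ 0.487 -0.514 -0.001]
272 [ 0.367 -0.514  0.077] [ 0.444 -0.482 -0.001] [ 0.382 -0.532  0.075]
276 [ 0.362 -0.518  0.068] [ 0.427 -0.487 -0.   ] [ 0.454 -0.525 -0.002]
280 [ 0.373 -0.518  0.045] [ 0.397 -0.496  0.013] [ 0.436 -0.53  -0.001]
284 [-0.424 -0.649  0.767] [ 0.376 -0.502  0.018] [ 0.42  -0.535 -0.001]
288 [ 0.372 -0.523  0.018] [ 0.364 -0.506  0.015] [ 0.393 -0.541  0.01 ]
292 [ 0.363 -0.527  0.012] [ 0.354 -0.511  0.011] [ 0.388 -0.544 -0.   ]
296 [ 0.358 -0.531  0.003] [ 0.352 -0.513 -0.002] [ 0.373 -0.549 -0.   ]
tcp [ 0.2324 -0.633   0.241 ] dworld cm [ 20.26  26.   -14.1 ]
rotvec now->target [-0.002  0.001  0.624] shift cm in now-frame [ 27.98 -17.4   14.14] in target-frame [ 12.52 -30.49  14.1 ]
```

Request:
drive_tool([
  [8.5,4,-2.5,0,0,0,0],
  [8.5,4,-2.5,0,0,0,0],
  [8.5,4,-2.5,0,0,0,0],
  [8.5,4,-2.5,0,0,0,0],
  [8.5,4,-2.5,0,0,0,0],
  [8.5,4,-2.5,0,0,0,0],
  [8.5,4,-2.4,0,0,0,0],
  [8.5,0,0,2,0,0,0.156],
  [8.5,0,0,2,0,0,0.156],
  [8.5,0,0,2,0,0,0.156],
])

```text
clock: 1.35
tcp_pos: [0.4354, -0.3732, 0.1812]
tool_rot: [[0.993, -0.12, -0.001], [-0.12, -0.993, 0.001], [-0.001, -0.0, -1.0]]
wrist_force: [0.2, 0.2, 0.3]
opening: 0.0848
gripper_force: 0.0
```

Request:
drive_tool([
  [8.5,0,0,2,0,0,0.156],
  [8.5,0,0,2,0,0,0],
  [8.5,0,0,0,0,0,0],
])

```text
clock: 1.72
tcp_pos: [0.4341, -0.3725, 0.1397]
tool_rot: [[0.964, -0.267, -0.004], [-0.266, -0.964, 0.003], [-0.004, -0.002, -1.0]]
wrist_force: [0.5, 0.2, -0.7]
opening: 0.0849
gripper_force: 0.0
```

```bash
python3 - <<'E'
from h import *
for n in("scene","top"):
    c=cap(n); np.savez(n+"1.npz",**c)
S=np.load("scene1.npz");T=np.load("top1.npz")
def crop(c,u0,v0,w,h,W,H): return cv2.resize(c["pixels"][v0:v0+h,u0:u0+w,::-1],(W,H),interpolation=cv2.INTER_CUBIC)
cv2.imwrite("pics/c2.png",np.hstack([crop(S,340,200,100,100,400,400),crop(T,310,170,120,120,400,400)]))
delta([.435,-.373,.012],flat([.963,-.269]))
E
```

```text
tcp [ 0.4355 -0.3739  0.1423] dworld cm [ -0.05   0.09 -13.03]
rotvec now->target [-0.     0.     0.002] shift cm in now-frame [-0.07 -0.07 13.03] in target-frame [-0.07 -0.07 13.03]
```

View pics/c2.png

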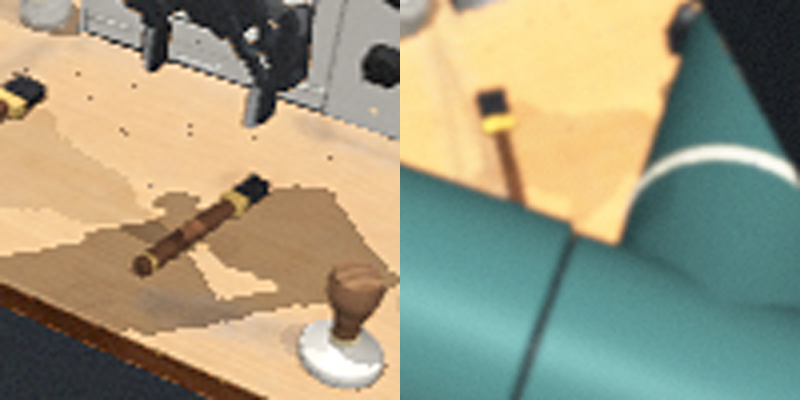

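The scene crop shows the open fingers straddling the narrow brush, whose handle middle is at about crop (195,230), with the tamper clear. The arm hides this brush in the top view. Descending to grasp.

Request:
drive_tool([
  [8.5,0,0,4,0,0,0],
  [8.5,0,0,4,0,0,0],
  [8.5,0,0,3,0,0,0],
  [8.5,0,0,1.9,0,0,0],
  [4,0,0,0,0,0,0],
  [2,0,0,0,0,0,0],
  [1,0,0,0,0,0,0],
  [1,0,0,0,0,0,0],
  [1,0,0,0,0,0,0],
])

```text
clock: 2.95
tcp_pos: [0.4363, -0.3746, 0.0148]
tool_rot: [[0.963, -0.269, 0.002], [-0.269, -0.963, -0.002], [0.002, 0.001, -1.0]]
wrist_force: [-0.8, 0.7, 6.1]
opening: 0.0135
gripper_force: 58.7
```

Request:
drive_tool([
  [1,0,0,-2,0,0,0],
  [1,0,0,-4,0,0,0],
  [1,0,0,-5,0,0,0],
  [1,0,0,-5,0,0,0],
  [1,0,0,-4,0,0,0],
  [1,0,0,-2,0,0,0],
  [1,0,0,0,0,0,0],
])

```text
clock: 3.82
tcp_pos: [0.4361, -0.3744, 0.2352]
tool_rot: [[0.963, -0.269, 0.003], [-0.269, -0.963, -0.002], [0.003, 0.002, -1.0]]
wrist_force: [-0.7, 0.2, -1.4]
opening: 0.0135
gripper_force: 58.7
```

```bash
python3 - <<'E'
from h import *
c=cap("scene"); np.savez("scene2.npz",**c);P=pts(c);s=bot.state();A=s["tool_rot"];p=s["tcp_pos"]
q=(P-p)@A
m=(abs(q[...,0])<.13)&(abs(q[...,1])<.02)&(q[...,2]>-.012)&(q[...,2]<.03)
v,u=np.nonzero(m);print(len(u),u.min(),u.max(),v.min(),v.max(),s["opening"])
e=q[m&(abs(q[...,0])>.013)];print(np.percentile(e,[1,50,99],axis=0).round(4))
for a,b in((-.08,-.05),(-.05,-.02),(.02,.05),(.05,.08),(.08,.12)):
    k=e[(e[:,0]>a)&(e[:,0]<b)];print(a,len(k),k.mean(0).round(4) if len(k) else"", k.min(0).round(4) if len(k) else"",k.max(0).round(4) if len(k) else"")
delta([.45,.06,.30],np.eye(3))
u0,v0=int(u.mean())-50,int(v.mean())-50
cv2.imwrite("pics/c3.png",cv2.resize(c["pixels"][v0:v0+100,u0:u0+100,::-1],(500,500),interpolation=cv2.INTER_CUBIC))
E
```

```text
220 380 417 186 207 0.013240229731068228
[[-0.0586 -0.0058 -0.0044]
 [-0.0174  0.0061  0.0002]
 [ 0.0933  0.01    0.0097]]
-0.08 27 [-0.0554  0.0013  0.0022] [-0.0587 -0.0073 -0.0052] [-0.0503  0.0073  0.0103]
-0.05 42 [-0.0359  0.0037  0.0001] [-0.0494 -0.0045 -0.0045] [-0.0204  0.0084  0.009 ]
0.02 17 [0.0386 0.0062 0.0018] [ 0.0287  0.0043 -0.004 ] [0.0484 0.0075 0.0074]
0.05 34 [0.0633 0.0077 0.002 ] [ 0.0508  0.0013 -0.0042] [0.0799 0.0107 0.0101]
0.08 16 [0.0871 0.0066 0.0007] [ 0.0808  0.0011 -0.0033] [0.0961 0.0101 0.0079]
tcp [ 0.4353 -0.3736  0.233 ] dworld cm [ 1.47 43.36  6.7 ]
rotvec now->target [ 3.113 -0.426 -0.   ] shift cm in now-frame [-10.24 -42.16  -6.7 ] in target-frame [ 1.47 43.36  6.7 ]
```

View pics/c3.png

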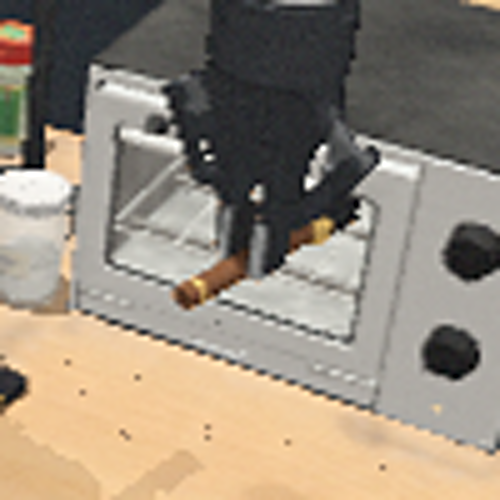

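The brush hangs level in the grip, with its butt near tool x -0.057 and tip near +0.095. Next I'll compute the approach to the left bay.

```bash
cat >> h.py <<'E'
n=np.array([-.621,.0118,.7837]);n/=np.linalg.norm(n);o=np.array([.5475,.136,.0756])
yp=np.cross([0,0,1],[-n[0],-n[1],0]);yp/=np.linalg.norm(yp);xp=np.cross(yp,n);RP=np.c_[xp,yp,n]
RT=np.c_[xp,-yp,-n]
BL=o+RP@[-.008,.0738,.024];BR=o+RP@[-.008,-.0663,.024]
E
python3 - <<'E'
from h import *
print(BL.round(4),BR.round(4))
P=np.concatenate([pts(np.load(f)).reshape(-1,3) for f in("scene0.npz","top0.npz")])
k=P[(P[:,0]>.3)&(P[:,0]<.75)&(P[:,1]>-.12)&(P[:,1]<.4)&(P[:,2]>.13)&(P[:,2]<.75)];print(len(k)); 
H,e=np.histogramdd(k,bins=(np.arange(.3,.8,.05),np.arange(-.12,.43,.05),[.13,.2,.3,.5,.75]))
for i in np.argwhere(H>5): print([round(float(e[j][i[j]]),2) for j in range(3)],int(H[tuple(i)]))
a=np.array([.46,BL[1],.26]); delta(a,RT)
p=BL+n*.064+xp*.002; print("pre",p.round(4),"from a in tool frame cm",(RT.T@(p-a)*100).round(2))
E
```

```text
[0.5277 0.2102 0.0894] [0.5251 0.0701 0.0894]
936
[0.55, 0.08, 0.13] 20
[0.55, 0.13, 0.13] 145
[0.6, 0.13, 0.13] 20
[0.7, 0.08, 0.3] 10
[0.7, 0.13, 0.3] 44
[0.7, 0.18, 0.2] 8
[0.7, 0.18, 0.3] 140
[0.7, 0.23, 0.2] 437
[0.7, 0.23, 0.3] 53
[0.7, 0.28, 0.2] 52
tcp [ 0.4353 -0.3736  0.233 ] dworld cm [ 2.47 58.38  2.7 ]
rotvec now->target [ 0.085  0.667 -0.244] shift cm in now-frame [-13.31 -56.9   -2.7 ] in target-frame [  2.74 -58.42  -1.27]
pre [0.4896 0.2109 0.1408] from a in tool frame cm [-5.09 -0.13 11.17]
```

Request:
drive_tool([
  [1,-0.6,-2.8,-1,0,0,0],
  [1,-1.3,-5.5,-1,0,0,0],
  [1,-1.3,-5.5,-0.7,0,0,0],
  [1,-1.3,-5.5,0,0,0,0],
  [1,-1.3,-5.5,0,0,0,0],
  [1,-1.3,-5.5,0,0,0,0],
  [1,-1.3,-5.5,0,0,0,0],
  [1,-1.3,-5.5,0,0,0,0],
  [1,-1.3,-5.5,0,0,0,0],
  [1,-1.3,-5.5,0,0,0,0],
])

```text
clock: 5.12
tcp_pos: [0.4559, 0.1644, 0.2573]
tool_rot: [[0.963, -0.269, -0.004], [-0.269, -0.963, -0.002], [-0.004, 0.003, -1.0]]
wrist_force: [1.1, 0.1, -1.5]
opening: 0.0131
gripper_force: 58.7
```

Request:
drive_tool([
  [1,-1,-4.6,0,0,0,0],
  [1,0,0,0,0.014,0.111,-0.041],
  [1,0,0,0,0.014,0.111,-0.041],
  [1,0,0,0,0.014,0.111,-0.041],
  [1,0,0,0,0.014,0.111,-0.041],
  [1,0,0,0,0.014,0.111,-0.041],
  [1,0,0,0,0.014,0.111,-0.041],
  [1,0,0,0,0,0,0],
  [1,0,0,0,0,0,0],
])

```text
clock: 6.25
tcp_pos: [0.4605, 0.2091, 0.2597]
tool_rot: [[0.787, -0.018, 0.617], [-0.014, -1.0, -0.011], [0.617, 0.0, -0.787]]
wrist_force: [-0.3, -0.4, 0.0]
opening: 0.0133
gripper_force: 58.8
```

```bash
python3 - <<'E'
from h import *
delta(BL+n*.034+xp*.002,RT)
E
```

```text
tcp [0.4605 0.2091 0.2597] dworld cm [  4.77   0.15 -14.23]
rotvec now->target [-0.     0.005  0.001] shift cm in now-frame [-5.04 -0.24 14.14] in target-frame [-5.1  -0.24 14.12]
```

Request:
drive_tool([
  [1,-1.7,-0.1,3,0,0.005,0.001],
  [1,-1.7,-0.1,4,0,0,0],
  [1,-1.7,0,4,0,0,0],
  [1,0,0,2.1,0,0,0],
  [1,0,0,1,0,0,0],
  [1,0,0,0,0,0,0],
])

```text
clock: 7.0
tcp_pos: [0.5157, 0.1878, 0.1356]
tool_rot: [[0.807, 0.018, 0.591], [0.003, -1.0, 0.027], [0.591, -0.02, -0.806]]
wrist_force: [0.2, -0.5, -0.1]
opening: 0.0133
gripper_force: 58.8
```

```bash
cat >> h.py <<'E'
def look(tag,yb,z0=.04,z1=.085):
    ims=[]
    print(bot.state()["tcp_pos"].round(4))
    for nm in("scene","top"):
        c=cap(nm);np.savez(f"{nm}{tag}.npz",**c);P=pts(c);q=(P-o)@RP
        for a,b,t in((-.1,-.045,"butt"),(-.04,-.022,"lo"),(.008,.03,"up"),(.03,.055,"up2"),(.06,.12,"head")):
            m=(q[...,0]>a)&(q[...,0]<b)&(abs(q[...,1]-yb)<.02)&(q[...,2]>z0)&(q[...,2]<z1);k=q[m]
            if len(k)>4: print(nm,t,len(k),k.min(0).round(4),k.mean(0).round(4),k.max(0).round(4))
        K=c["mtx"];w=(np.array([*(o+RP@[0,yb,.04])])-c["eye"])@c["attitude"];u,v=(K@(w/w[2]))[:2].astype(int)
        ims.append(cv2.resize(c["pixels"][v-40:v+40,u-40:u+40,::-1],(400,400),interpolation=cv2.INTER_CUBIC))
    cv2.imwrite(f"pics/look{tag}.png",np.hstack(ims))
E
python3 - <<'E'
from h import *
look("3",.0738)
delta(BL+n*.034+xp*.002,RT)
E
```

```text
[0.5157 0.1878 0.1356]
scene head 20 [0.0645 0.0547 0.0607] [0.0861 0.0581 0.0648] [0.1053 0.0647 0.0694]
top up 8 [0.024  0.0541 0.0637] [0.027  0.0587 0.0689] [0.0291 0.0646 0.0732]
top up2 23 [0.032  0.0543 0.0618] [0.0428 0.0581 0.0661] [0.0545 0.062  0.0718]
top head 66 [0.0611 0.0539 0.0572] [0.0868 0.0591 0.0647] [0.1105 0.0647 0.0717]
tcp [0.5153 0.1884 0.1364] dworld cm [-0.72  2.22 -1.91]
rotvec now->target [-0.04   0.036  0.018] shift cm in now-frame [-1.7  -2.19  1.17] in target-frame [-1.78 -2.21  1.02]
```

View pics/look3.png

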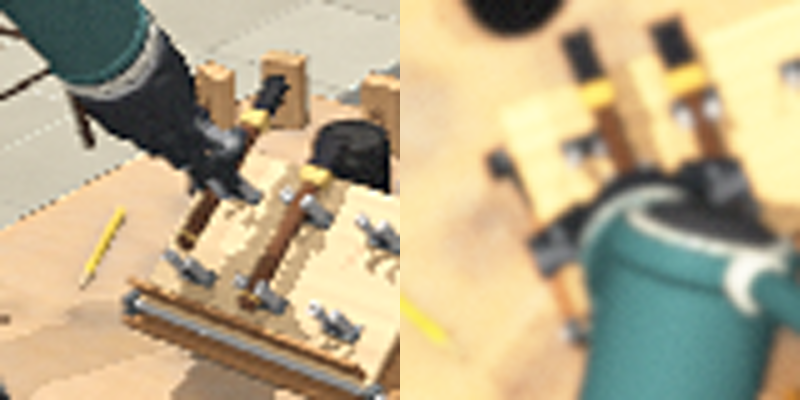

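The picture shows the brush above the rack but to the right of the left bay's clips, so the arm stopped short of the commanded pose. I'll check the joints.

```bash
python3 - <<'E'
from h import *
s=bot.state();print(s["qpos"].round(3),s["wrist_force"].round(1))
E
```

```text
[ 0.446 -0.163  2.397 -0.656  0.387  2.552] [0.6 1.4 0.5]
```

q6 is at its limit. The right bay is reachable with this grasp, so the narrow brush goes there. I'll take the broad brush with the tool flipped for the left bay.

Request:
drive_tool([
  [1,0,0,-3,0,0,0],
  [1,0,0,-4,0,0,0],
  [1,0,4,-1,0,0,0],
  [1,0,4,0,0,0,0],
  [1,0,2,0,0,0,0],
  [1,0,0,0,0,0,0],
])

```text
clock: 7.85
tcp_pos: [0.4694, 0.085, 0.1992]
tool_rot: [[0.805, 0.018, 0.593], [0.002, -1.0, 0.027], [0.593, -0.021, -0.805]]
wrist_force: [0.4, -0.2, -1.6]
opening: 0.0136
gripper_force: 58.9
```

```bash
python3 - <<'E'
from h import *
s=bot.state();print(s["qpos"].round(3))
delta(BR+n*.034+xp*.002,RT)
E
```

```text
[ 0.185 -0.478  2.477 -0.167  0.518  1.863]
tcp [0.4694 0.085  0.1992] dworld cm [ 3.61 -1.45 -8.19]
rotvec now->target [-0.039  0.035  0.016] shift cm in now-frame [-1.96  1.68  8.69] in target-frame [-2.24  1.38  8.68]
```

Request:
drive_tool([
  [1,0,0,0,-0.039,0.035,0.016],
  [1,-1.1,0.7,3,0,0,0],
  [1,-1.1,0.7,3,0,0,0],
  [1,0,0,1.7,0,0,0],
  [1,0,0,1,0,0,0],
  [1,0,0,0,0,0,0],
  [1,0,0,0,0,0,0],
])

```text
clock: 8.72
tcp_pos: [0.5059, 0.072, 0.1166]
tool_rot: [[0.785, -0.015, 0.62], [-0.011, -1.0, -0.01], [0.62, 0.001, -0.785]]
wrist_force: [-0.4, -0.1, -0.6]
opening: 0.0131
gripper_force: 58.9
```

```bash
python3 - <<'E'
from h import *
look("4",-.0663)
delta(BR+n*.034+xp*.002,RT)
print(bot.state()["qpos"].round(3))
E
```

```text
[0.5059 0.072  0.1166]
scene butt 24 [-0.0628 -0.0739  0.0442] [-0.0555 -0.0661  0.0549] [-0.0465 -0.058   0.0614]
scene lo 22 [-0.0386 -0.072   0.0497] [-0.0309 -0.0659  0.0559] [-0.0226 -0.054   0.064 ]
scene up2 29 [ 0.0333 -0.0752  0.045 ] [ 0.0449 -0.0672  0.0559] [ 0.0541 -0.0549  0.0622]
scene head 45 [ 0.0603 -0.0747  0.0446] [ 0.0767 -0.0655  0.0548] [ 0.0914 -0.0527  0.0615]
top up 42 [ 0.0082 -0.0715  0.0472] [ 0.0186 -0.0624  0.0567] [ 0.0298 -0.0547  0.0743]
top up2 44 [ 0.0317 -0.0701  0.0506] [ 0.0432 -0.062   0.0568] [ 0.0547 -0.0532  0.0632]
top head 72 [ 0.0605 -0.0715  0.043 ] [ 0.0771 -0.0621  0.0556] [ 0.0931 -0.0527  0.0608]
tcp [0.506  0.0717 0.1169] dworld cm [-0.05 -0.12  0.05]
rotvec now->target [-0.002  0.001  0.004] shift cm in now-frame [-0.01  0.13 -0.06] in target-frame [-0.    0.13 -0.06]
[ 0.166 -0.248  2.522 -0.506  0.235  2.207]
```

View pics/look4.png

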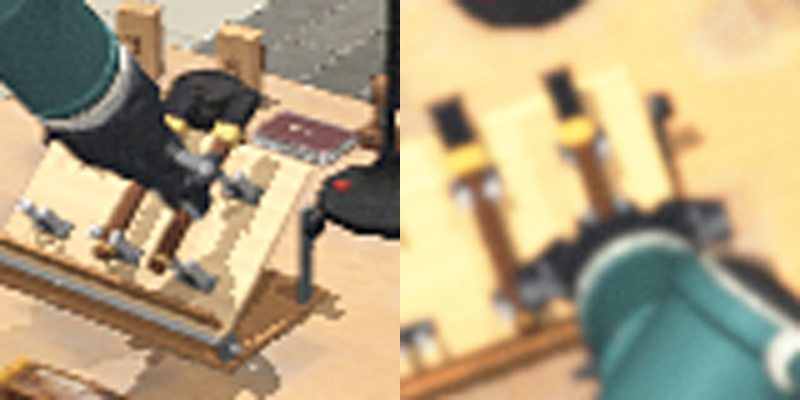

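The brush is parallel to the bay, about 2 mm left of centre and 30 mm out. q6 would reach its limit during pressing, so I'll roll the tool slightly about the round handle and correct sideways.

Request:
drive_tool([
  [1,-0.2,0.17,0,0.08,0,0],
  [1,0,0.06,0.8,0,0,0],
  [1,0,0.06,0.7,0,0,0],
  [1,0,0,0,0,0,0],
  [1,0,0,0,0,0,0],
])

```text
clock: 9.45
tcp_pos: [0.5112, 0.0702, 0.1005]
tool_rot: [[0.794, 0.005, 0.609], [-0.011, -1.0, 0.023], [0.608, -0.024, -0.793]]
wrist_force: [-0.5, -3.5, 1.1]
opening: 0.0135
gripper_force: 59.2
```

```bash
python3 - <<'E'
from h import *
print(bot.state()["qpos"].round(3),bot.state()["wrist_force"])
print("tcp panel",(RP.T@(bot.state()["tcp_pos"]-BR)).round(4),RP.T@bot.state()["tool_rot"])
E
```

```text
[ 0.122 -0.202  2.52  -0.294  0.178  1.968] [-0.53802682 -3.47450336  1.05901048]
tcp panel [-0.004  -0.0002  0.0173] [[ 0.99986065  0.00392233 -0.0162267 ]
 [ 0.00447668 -0.99940264  0.03426851]
 [-0.01608259 -0.03433638 -0.99928092]]
```

Request:
drive_tool([
  [1,0,0,-0.8,0,0,0],
  [1,0,0,0,0.02,0.008,0],
  [1,0,0,0,0.02,0.008,0],
  [1,0,0,0,0,0,0],
])

```text
clock: 9.95
tcp_pos: [0.506, 0.0702, 0.1073]
tool_rot: [[0.783, 0.029, 0.621], [-0.013, -0.998, 0.063], [0.622, -0.057, -0.781]]
wrist_force: [0.3, 0.3, -0.5]
opening: 0.0132
gripper_force: 58.9
```

```bash
python3 - <<'E'
from h import *
s=bot.state();print(s["qpos"].round(3),s["wrist_force"].round(1))
RT2=RT@Ro.from_rotvec([.075,0,0]).as_matrix()
print("tcp panel",(RP.T@(s["tcp_pos"]-BR)).round(4))
delta(BR+n*.024-yp*.0006,RT2)
E
```

```text
[ 0.08  -0.238  2.54   0.078  0.166  1.57 ] [ 0.3  0.3 -0.5]
tcp panel [-0.0038 -0.0003  0.0258]
tcp [0.506  0.0702 0.1073] dworld cm [ 0.41 -0.04  0.1 ]
rotvec now->target [ 0.    -0.001  0.002] shift cm in now-frame [0.38 0.04 0.18] in target-frame [0.38 0.04 0.18]
```

Request:
drive_tool([
  [1,0.36,0.06,0.2,0,0,0],
  [1,0,0.03,0.4,0,0,0],
  [1,0,0.02,0.2,0,0,0],
  [1,0,0,0,0,0,0],
])

```text
clock: 10.45
tcp_pos: [0.515, 0.0696, 0.1035]
tool_rot: [[0.783, 0.03, 0.622], [-0.011, -0.998, 0.063], [0.622, -0.056, -0.781]]
wrist_force: [-2.0, -1.6, 2.9]
opening: 0.0133
gripper_force: 59.4
```

Request:
drive_tool([
  [1,0,0.02,0.25,0,0,0],
  [1,0,0.02,0.25,0,0,0],
  [1,0,0,0,0,0,0],
])

```text
clock: 10.82
tcp_pos: [0.5172, 0.0694, 0.0984]
tool_rot: [[0.784, 0.03, 0.62], [-0.012, -0.998, 0.063], [0.621, -0.056, -0.782]]
wrist_force: [2.8, -1.3, -3.1]
opening: 0.0133
gripper_force: 58.7
```

```bash
python3 - <<'E'
from h import *
s=bot.state();print(s["qpos"].round(3),s["wrist_force"].round(1),"panelF",(RP.T@s["wrist_force"]).round(1))
print("tcp panel",(RP.T@(s["tcp_pos"]-BR)).round(4));print((RP.T@s["tool_rot"]).round(3))
E
```

```text
[ 0.075 -0.19   2.525  0.12   0.134  1.522] [ 2.8 -1.3 -3.1] panelF [ 0.3 -1.3 -4.2]
tcp panel [-0.0006 -0.0009  0.0119]
[[ 1.     0.003 -0.001]
 [ 0.003 -0.997  0.075]
 [-0.    -0.075 -0.997]]
```

Request:
drive_tool([
  [1,0,0.02,0.2,0,0,0],
  [1,0,0.01,0.1,0,0,0],
  [1,0,0,0,0,0,0],
])

```text
clock: 11.2
tcp_pos: [0.5189, 0.0693, 0.0961]
tool_rot: [[0.784, 0.03, 0.62], [-0.011, -0.998, 0.063], [0.621, -0.056, -0.782]]
wrist_force: [4.8, -1.8, -5.8]
opening: 0.0133
gripper_force: 58.6
```

```bash
cat >> h.py <<'E'
def st(B):
    s=bot.state();print(s["qpos"].round(3),"panelF",(RP.T@s["wrist_force"]).round(1),"tcp panel",(RP.T@(s["tcp_pos"]-B)).round(4));print((RP.T@s["tool_rot"]).round(3))
E
python3 -c "
from h import *
st(BR)"
```

```text
[ 0.074 -0.18   2.523  0.132  0.127  1.51 ] panelF [ 0.1 -1.7 -7.6] tcp panel [-0.0007 -0.0009  0.009 ]
[[ 1.     0.003 -0.001]
 [ 0.003 -0.997  0.075]
 [-0.001 -0.075 -0.997]]
```

Request:
drive_tool([
  [1,0,0.01,0.15,0,0,0],
  [1,0,0,0,0,0,0],
])

```text
clock: 11.45
tcp_pos: [0.5199, 0.0693, 0.0951]
tool_rot: [[0.784, 0.03, 0.62], [-0.012, -0.998, 0.063], [0.621, -0.056, -0.782]]
wrist_force: [3.6, -2.3, -5.9]
opening: 0.0132
gripper_force: 58.6
```

Request:
drive_tool([
  [1,0,0.01,0.15,0,0,0],
  [1,0,0,0,0,0,0],
])

```text
clock: 11.7
tcp_pos: [0.521, 0.0693, 0.0942]
tool_rot: [[0.783, 0.03, 0.621], [-0.012, -0.998, 0.063], [0.621, -0.056, -0.781]]
wrist_force: [3.1, -3.2, -3.6]
opening: 0.0133
gripper_force: 58.8
```

```bash
python3 -c "
from h import *
st(BR)"
```

```text
[ 0.074 -0.171  2.521  0.143  0.119  1.498] panelF [ 0.2 -3.2 -4.8] tcp panel [-0.0002 -0.0009  0.0062]
[[ 1.     0.003  0.   ]
 [ 0.003 -0.997  0.075]
 [ 0.    -0.075 -0.997]]
```

Force is turning towards seating, so I'll continue in 1 mm steps.

Request:
drive_tool([
  [1,0,0.02,0.12,0,0,0],
  [1,0,0,0,0,0,0],
])

```text
clock: 11.95
tcp_pos: [0.5214, 0.0693, 0.0939]
tool_rot: [[0.783, 0.03, 0.621], [-0.011, -0.998, 0.063], [0.621, -0.057, -0.781]]
wrist_force: [-13.5, -6.1, 12.3]
opening: 0.013
gripper_force: 61.3
```

Request:
drive_tool([
  [1,0,0.02,0.12,0,0,0],
  [1,0,0,0,0,0,0],
])

```text
clock: 12.2
tcp_pos: [0.5216, 0.0693, 0.0936]
tool_rot: [[0.783, 0.031, 0.621], [-0.011, -0.998, 0.064], [0.622, -0.057, -0.781]]
wrist_force: [-31.5, -6.4, 31.8]
opening: 0.0134
gripper_force: 64.1
```

```bash
python3 -c "
from h import *
st(BR)"
```

```text
[ 0.073 -0.168  2.521  0.158  0.116  1.483] panelF [-4.8 -7.  44.5] tcp panel [-0.0001 -0.0009  0.0054]
[[ 1.     0.004  0.   ]
 [ 0.004 -0.997  0.075]
 [ 0.001 -0.075 -0.997]]
```

Seated on both clips. Now I'll relieve the load, open and retreat.

Request:
drive_tool([
  [1,0,-0.03,-0.2,0,0,0],
  [4,0,0,0,0,0,0],
  [4,0,0,0,0,0,0],
  [4,0,0,0,0,0,0],
  [4,0,-0.1,-1.5,0,0,0],
  [4,0,-0.2,-3,0,0,0],
  [4,0,-0.3,-4,0,0,0],
  [4,0,-0.3,-4,0,0,0],
  [4,0,0,0,0,0,0],
])

```text
clock: 13.32
tcp_pos: [0.4447, 0.0708, 0.1966]
tool_rot: [[0.778, 0.031, 0.627], [-0.011, -0.998, 0.064], [0.628, -0.057, -0.776]]
wrist_force: [-0.0, -0.2, -0.9]
opening: 0.0399
gripper_force: 0.0
```

```bash
python3 - <<'E'
from h import *
look("5",-.0663,.025,.045)
d=-np.array([.9855,-.170])
delta([.452,-.163,.20],flat(d))
s=bot.state();print(s["qpos"].round(3))
E
```

```text
[0.4447 0.0708 0.1966]
scene butt 44 [-0.0767 -0.0856  0.0251] [-0.0611 -0.0673  0.0305] [-0.0456 -0.0467  0.04  ]
scene lo 18 [-0.0395 -0.0754  0.0263] [-0.0311 -0.0692  0.0303] [-0.0238 -0.0607  0.0365]
scene up 28 [ 0.0095 -0.0792  0.0252] [ 0.0216 -0.0679  0.0309] [ 0.0299 -0.0523  0.0385]
scene up2 33 [ 0.0304 -0.0784  0.0251] [ 0.0424 -0.0688  0.0315] [ 0.0539 -0.058   0.0365]
scene head 32 [ 0.0601 -0.0766  0.0251] [ 0.072  -0.0681  0.0306] [ 0.0842 -0.0579  0.035 ]
top lo 27 [-0.0399 -0.072   0.0251] [-0.0315 -0.0646  0.03  ] [-0.0224 -0.0539  0.0413]
top up 36 [ 0.0083 -0.0772  0.0255] [ 0.0192 -0.0656  0.0309] [ 0.029  -0.0542  0.0377]
top up2 55 [ 0.03   -0.0753  0.0257] [ 0.0416 -0.0644  0.0312] [ 0.0549 -0.0523  0.041 ]
top head 52 [ 0.0618 -0.0732  0.0253] [ 0.0737 -0.0647  0.0302] [ 0.0866 -0.0555  0.0368]
tcp [0.4437 0.0706 0.1927] dworld cm [  0.83 -23.36   0.73]
rotvec now->target [ 0.972 -0.178 -2.801] shift cm in now-frame [ 1.37 23.29 -1.54] in target-frame [ -4.79 -22.87  -0.73]
[ 1.030e-01 -5.840e-01  2.558e+00 -2.000e-03  4.920e-01  1.664e+00]
```

View pics/look5.png

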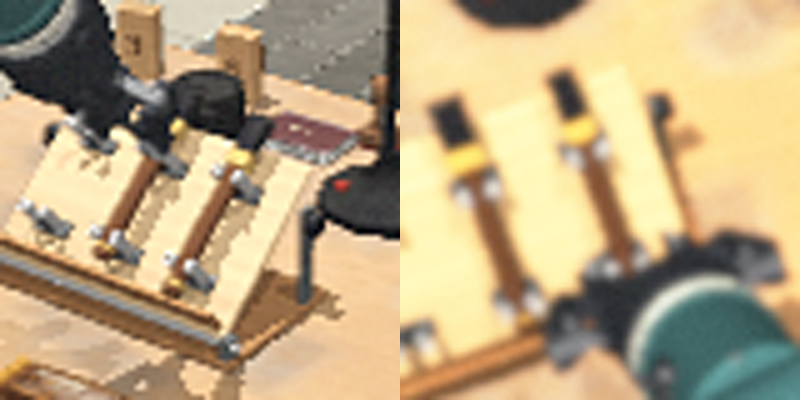

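The narrow brush is seated at the same depth as the stored one. Next I'll untilt and move to the broad brush.

Request:
drive_tool([
  [6,0,0,0,-0.015,-0.135,0],
  [6,0,0,0,-0.015,-0.135,0],
  [6,0,0,0,-0.015,-0.135,0],
  [6,0,0,0,-0.015,-0.135,0],
  [6,0,0,0,-0.015,-0.135,0],
  [6,0,5.5,0,0,0,-0.18],
  [6,0.9,5.4,0,0,0,-0.18],
  [6,1.8,5.1,0,0,0,-0.18],
  [6,3,4.6,0,0,0,-0.18],
  [6,0,0,0,0,0,-0.18],
])

```text
clock: 14.68
tcp_pos: [0.5464, -0.0977, 0.19]
tool_rot: [[0.635, 0.773, -0.008], [0.773, -0.635, -0.012], [-0.014, 0.002, -1.0]]
wrist_force: [-0.1, -0.2, 0.4]
opening: 0.0599
gripper_force: 0.0
```

Request:
drive_tool([
  [8.5,0,0,0,0,0,-0.18],
  [8.5,0,0,0,0,0,-0.18],
  [8.5,0,0,0,0,0,-0.18],
  [8.5,0,0,0,0,0,-0.18],
  [8.5,0,0,0,0,0,-0.18],
  [8.5,0,0,0,0,0,-0.18],
  [8.5,0,0,0,0,0,-0.18],
  [8.5,0,0,0,0,0,-0.18],
  [8.5,0,0,0,0,0,-0.18],
  [8.5,0,0,0,0,0,-0.18],
])

```text
clock: 15.92
tcp_pos: [0.5436, -0.0954, 0.1904]
tool_rot: [[-0.898, 0.44, -0.009], [0.441, 0.898, -0.012], [0.003, -0.014, -1.0]]
wrist_force: [-0.4, 0.3, 0.4]
opening: 0.085
gripper_force: 0.0
```

```bash
python3 - <<'E'
from h import *
from scipy.ndimage import label
for n_ in("scene","top"):
    C=cap(n_);P=pts(C);z=P[...,2]
    m=(z>.006)&(z<.03)&(P[...,0]>.36)&(P[...,0]<.6)&(P[...,1]<-.12)&(P[...,1]>-.22)
    L,k=label(m,np.ones((3,3)))
    for i in range(1,k+1):
        s=P[L==i]
        if len(s)>40: h=s[s[:,0]<.49];print(n_,len(s),s[:,0].min().round(4),s[:,0].max().round(4),s.mean(0).round(4),cv2.fitLine(h[:,:2].astype(np.float32),cv2.DIST_HUBER,0,.01,.01).ravel().round(4))
d=-np.array([.9855,-.170])
delta([.452,-.163,.014],flat(d))
s=bot.state();print(s["qpos"].round(3))
E
```

```text
scene 199 0.3919 0.5508 [ 0.4766 -0.1707  0.0136] [ 0.9835 -0.1811  0.4386 -0.1641]
tcp [ 0.5435 -0.0954  0.1907] dworld cm [ -9.15  -6.76 -17.67]
rotvec now->target [-0.014 -0.004 -0.291] shift cm in now-frame [ 5.14 -9.87 17.83] in target-frame [ 7.87 -8.22 17.67]
[-0.211  0.075  1.921 -0.015  1.151 -1.314]
```

Request:
drive_tool([
  [8.5,0,0,0,-0.007,-0.002,-0.145],
  [8.5,0,0,0,-0.007,-0.002,-0.145],
  [8.5,2.6,-2.7,1,0,0,0],
  [8.5,2.6,-2.7,2,0,0,0],
  [8.5,2.6,-2.7,3,0,0,0],
  [8.5,0,0,3,0,0,0],
  [8.5,0,0,0,0,0,0],
])

```text
clock: 16.9
tcp_pos: [0.4506, -0.1611, 0.0998]
tool_rot: [[-0.985, 0.175, -0.003], [0.175, 0.985, 0.002], [0.004, 0.002, -1.0]]
wrist_force: [0.8, 0.8, 0.3]
opening: 0.0847
gripper_force: 0.0
```

```bash
python3 - <<'E'
from h import *
delta([.452,-.163,.0145],flat(-np.array([.9855,-.170])))
print(bot.state()["qpos"].round(3))
E
```

```text
tcp [ 0.4506 -0.1611  0.0998] dworld cm [ 0.14 -0.19 -8.53]
rotvec now->target [ 0.002 -0.004 -0.005] shift cm in now-frame [-0.2  -0.17  8.53] in target-frame [-0.17 -0.16  8.53]
[-3.960e-01  3.300e-02  2.151e+00  1.000e-03  9.610e-01 -1.792e+00]
```

Request:
drive_tool([
  [8.5,-0.2,-0.17,3,0,0,0],
  [8.5,0,0,3,0,0,0],
  [8.5,0,0,2.5,0,0,0],
  [4,0,0,0,0,0,0],
  [1,0,0,0,0,0,0],
  [1,0,0,0,0,0,0],
  [1,0,0,0,0,0,0],
  [1,0,0,0,0,0,0],
  [1,0,0,0,0,0,0],
])

```text
clock: 18.02
tcp_pos: [0.4568, -0.1645, 0.0203]
tool_rot: [[-0.985, 0.171, 0.007], [0.171, 0.985, -0.002], [-0.007, -0.001, -1.0]]
wrist_force: [-1.1, 0.8, 6.0]
opening: 0.0117
gripper_force: 58.6
```

Request:
drive_tool([
  [1,0,0,-2,0,0,0],
  [1,0,0,-4,0,0,0],
  [1,0,0,-5,0,0,0],
  [1,0,0,-5,0,0,0],
  [1,0,0,-5,0,0,0],
  [1,0,0,-3,0,0,0],
  [1,0,0,0,0,0,0],
])

```text
clock: 18.9
tcp_pos: [0.4565, -0.1646, 0.2625]
tool_rot: [[-0.985, 0.171, 0.011], [0.171, 0.985, -0.004], [-0.012, -0.002, -1.0]]
wrist_force: [0.4, 0.5, -0.1]
opening: 0.0119
gripper_force: 58.2
```

```bash
python3 - <<'E'
from h import *
for nm in("scene","top"):
    c=cap(nm);P=pts(c);s=bot.state();q=(P-s["tcp_pos"])@s["tool_rot"]
    m=(abs(q[...,0])<.13)&(abs(q[...,1])<.022)&(q[...,2]>-.012)&(q[...,2]<.03)&(abs(q[...,0])>.018);e=q[m]
    if len(e): print(nm,len(e),np.percentile(e,[0,50,100],axis=0).round(4).tolist())
RF=RT@np.diag([-1,-1,1.])@Ro.from_rotvec([-.12,0,0]).as_matrix()
delta([.46,BL[1],.26],RF);print(s["qpos"].round(3))
print(RF)
E
```

```text
scene 187 [[-0.093, -0.0182, -0.0007], [-0.0464, -0.0054, 0.0044], [0.0622, 0.0146, 0.0157]]
tcp [ 0.4543 -0.1637  0.2582] dworld cm [ 0.57 37.39  0.18]
rotvec now->target [-0.167 -0.655 -0.187] shift cm in now-frame [ 5.84 36.93 -0.21] in target-frame [-0.   37.15  4.26]
[-3.980e-01 -1.190e-01  1.983e+00  1.000e-03  1.273e+00 -1.797e+00]
[[-0.7835719  -0.05548099  0.61881898]
 [ 0.01488913  0.99404208  0.10797526]
 [-0.62112268  0.09382006 -0.77807738]]
```

The grip sits high on the handle: the fingertips were only 9 mm above the table and the opening is 11.7 mm. I'll put the brush back down and regrasp lower.

Request:
drive_tool([
  [1,0,0,4,0,0,0],
  [1,0,0,6,0,0,0],
  [1,0,0,6,0,0,0],
  [1,0,0,5,0,0,0],
  [1,0,0,2,0,0,0],
  [1,0,0,0.9,0,0,0],
  [1,0,0,0,0,0,0],
  [4,0,0,0,0,0,0],
  [4,0,0,0,0,0,0],
  [4,0.2,0,0.3,0,0.01,0],
])

```text
clock: 20.25
tcp_pos: [0.4532, -0.1635, 0.016]
tool_rot: [[-0.985, 0.171, -0.007], [0.171, 0.985, 0.001], [0.007, -0.0, -1.0]]
wrist_force: [-0.4, -0.6, 0.7]
opening: 0.0398
gripper_force: 0.0
```

Request:
drive_tool([
  [4,0,0,0,0,0,0],
  [4,0,0,0,0,0,0],
])

```text
clock: 20.5
tcp_pos: [0.4536, -0.1637, 0.0163]
tool_rot: [[-0.985, 0.171, -0.006], [0.171, 0.985, 0.001], [0.006, -0.0, -1.0]]
wrist_force: [0.5, 0.5, -0.1]
opening: 0.0398
gripper_force: 0.0
```

Request:
drive_tool([
  [4,0,0,0.3,0,-0.006,0],
  [4,0,0,0,0,0,0],
  [1,0,0,0,0,0,0],
  [1,0,0,0,0,0,0],
  [1,0,0,0,0,0,0],
  [1,0,0,0,0,0,0],
  [1,0,0,0,0,0,0],
])

```text
clock: 21.38
tcp_pos: [0.4539, -0.1638, 0.0139]
tool_rot: [[-0.985, 0.171, 0.001], [0.171, 0.985, -0.001], [-0.001, -0.0, -1.0]]
wrist_force: [-0.5, 0.7, 3.2]
opening: 0.0131
gripper_force: 58.8
```

Request:
drive_tool([
  [1,0,0,-2,0,0,0],
  [1,0,0,-4,0,0,0],
  [1,0,0,-5,0,0,0],
  [1,0,0,-5,0,0,0],
  [1,0,0,-5,0,0,0],
  [1,0,2,-3,0,0,0],
  [1,0.9,5.5,0,0,0,0],
  [1,0.9,5.5,0,0,0,0],
  [1,0.9,5.5,0,0,0,0],
  [1,0.9,5.5,0,0,0,0],
])

```text
clock: 22.62
tcp_pos: [0.4588, 0.0806, 0.2532]
tool_rot: [[-0.985, 0.171, 0.001], [0.171, 0.985, -0.0], [-0.001, -0.0, -1.0]]
wrist_force: [0.5, -0.6, 0.0]
opening: 0.0132
gripper_force: 58.7
```

Request:
drive_tool([
  [1,0.9,5.5,0,0,0,0],
  [1,0.9,5.5,0,0,0,0],
  [1,0.4,2,0,0,0,0],
  [1,0,0,0,-0.028,-0.11,-0.031],
  [1,0,0,0,-0.028,-0.11,-0.031],
  [1,0,0,0,-0.028,-0.11,-0.031],
  [1,0,0,0,-0.028,-0.11,-0.031],
  [1,0,0,0,-0.028,-0.11,-0.031],
  [1,0,0,0,-0.028,-0.11,-0.031],
  [1,0,0,0,0,0,0],
])

```text
clock: 23.88
tcp_pos: [0.4572, 0.2098, 0.2504]
tool_rot: [[-0.786, -0.055, 0.616], [0.014, 0.994, 0.107], [-0.619, 0.093, -0.78]]
wrist_force: [0.1, -0.2, -0.1]
opening: 0.0134
gripper_force: 58.7
```

```bash
python3 - <<'E'
from h import *
RF=RT@np.diag([-1,-1,1.])@Ro.from_rotvec([-.12,0,0]).as_matrix()
st(BL)
delta(BL+n*.034-RF[:,2]*0-yp*.0006,RF)
E
```

```text
[ 0.526 -0.46   2.385 -0.389  0.608 -0.817] panelF [ 0.  -0.2 -0.2] tcp panel [ 0.0447 -0.0017  0.1699]
[[-1.    -0.    -0.003]
 [-0.001  0.993  0.119]
 [ 0.003  0.119 -0.993]]
tcp [0.4572 0.2098 0.2504] dworld cm [  4.94   0.02 -13.43]
rotvec now->target [-0.001 -0.003  0.   ] shift cm in now-frame [ 4.42 -1.51 13.52] in target-frame [ 4.47 -1.52 13.51]
```

Request:
drive_tool([
  [1,1,-0.25,2.2,0,-0.003,0],
  [1,1,-0.25,2.2,0,0,0],
  [1,1,-0.25,2.2,0,0,0],
  [1,1,-0.26,2.3,0,0,0],
  [1,0,-0.27,2.3,0,0,0],
  [1,0,-0.27,2.3,0,0,0],
  [1,0,0,0,0,0,0],
  [1,0,0,0,0,0,0],
])

```text
clock: 24.88
tcp_pos: [0.5141, 0.2107, 0.1229]
tool_rot: [[-0.781, -0.054, 0.622], [0.017, 0.994, 0.108], [-0.624, 0.095, -0.776]]
wrist_force: [0.4, 0.1, -0.0]
opening: 0.0135
gripper_force: 58.7
```

```bash
python3 - <<'E'
from h import *
look("6",.0738);st(BL)
E
```

```text
[0.5141 0.2107 0.1229]
scene butt 21 [-0.0607  0.0585  0.0405] [-0.0528  0.0724  0.057 ] [-0.0457  0.0812  0.0614]
scene lo 19 [-0.0392  0.0675  0.0503] [-0.0312  0.0724  0.0586] [-0.0233  0.0822  0.0623]
scene up2 29 [0.0377 0.0591 0.043 ] [0.049  0.0717 0.059 ] [0.055  0.0887 0.0678]
scene head 70 [0.0601 0.0581 0.0457] [0.077  0.072  0.0589] [0.0959 0.0906 0.0656]
top up 60 [0.009  0.057  0.0525] [0.0177 0.0766 0.0618] [0.0297 0.0936 0.0836]
top up2 52 [0.0304 0.0639 0.0403] [0.0439 0.077  0.0595] [0.0548 0.0905 0.0647]
top head 136 [0.0603 0.0618 0.0494] [0.079  0.0769 0.0595] [0.0963 0.0931 0.0673]
[ 0.449 -0.148  2.438 -0.757  0.254 -0.461] panelF [-0.1 -0.7 -0.1] tcp panel [0.0103 0.0006 0.0353]
[[-1.     0.002  0.005]
 [ 0.003  0.993  0.121]
 [-0.005  0.121 -0.993]]
```

View pics/look6.png

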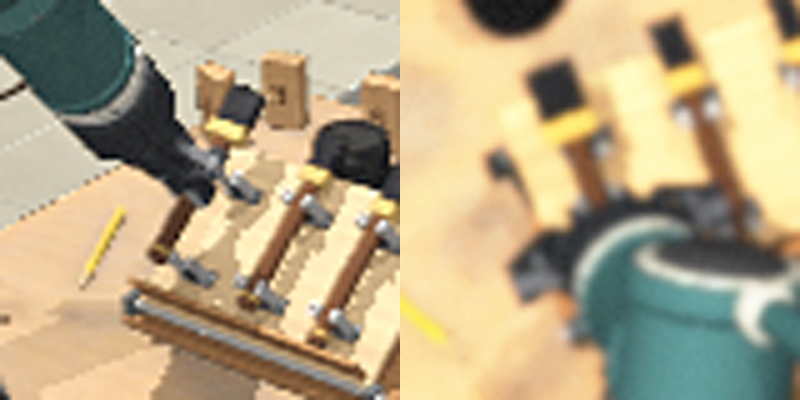

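The brush is about 1.5 mm left of the clips and 5 mm high along the slope. I'll correct that and add roll in small steps so the wrist stays off its limits.

Request:
drive_tool([
  [1,0.25,-0.1,0,-0.018,0.005,0],
  [1,0.25,-0.1,0,-0.018,0,0],
  [1,0,0,0,-0.018,0,0],
  [1,0,0,0,-0.018,0,0],
  [1,0,0,0,-0.018,0,0],
  [1,0,0,0,0,0,0],
  [1,0,0,0,0,0,0],
])

```text
clock: 25.85
tcp_pos: [0.5097, 0.209, 0.1198]
tool_rot: [[-0.784, -0.11, 0.611], [0.016, 0.98, 0.198], [-0.621, 0.165, -0.766]]
wrist_force: [0.4, 0.3, -0.6]
opening: 0.0135
gripper_force: 58.7
```

```bash
python3 -c "
from h import *
st(BL)"
```

```text
[ 0.364 -0.169  2.47  -0.227  0.147 -1.048] panelF [-0.1  0.4 -0.7] tcp panel [ 0.0047 -0.0015  0.035 ]
[[-1.     0.001  0.   ]
 [ 0.001  0.978  0.209]
 [ 0.     0.209 -0.978]]
```

Request:
drive_tool([
  [1,0,-0.1,0.47,0,0,0],
  [1,0,-0.1,0.47,0,0,0],
  [1,0,-0.1,0.47,0,0,0],
  [1,0,0,0,0,0,0],
])

```text
clock: 26.35
tcp_pos: [0.5184, 0.2083, 0.107]
tool_rot: [[-0.785, -0.11, 0.61], [0.016, 0.98, 0.197], [-0.619, 0.164, -0.768]]
wrist_force: [-2.2, -2.9, 4.1]
opening: 0.0136
gripper_force: 59.2
```

Request:
drive_tool([
  [1,0,-0.05,0.25,0,0,0],
  [1,0,-0.05,0.25,0,0,0],
  [1,0,0,0,0,0,0],
])

```text
clock: 26.72
tcp_pos: [0.5215, 0.2085, 0.1034]
tool_rot: [[-0.785, -0.11, 0.61], [0.016, 0.98, 0.197], [-0.62, 0.165, -0.767]]
wrist_force: [-0.5, -2.0, 1.9]
opening: 0.0137
gripper_force: 58.9
```

```bash
python3 -c "
from h import *
st(BL)"
```

```text
[ 0.351 -0.11   2.46  -0.25   0.099 -1.034] panelF [ 0.8 -2.   1.8] tcp panel [ 0.0038 -0.0018  0.0148]
[[-1.     0.002 -0.001]
 [ 0.001  0.978  0.209]
 [ 0.002  0.209 -0.978]]
```

Request:
drive_tool([
  [1,0,-0.05,0.25,0,0,0],
  [1,0,0,0,0,0,0],
])

```text
clock: 26.98
tcp_pos: [0.523, 0.2084, 0.1011]
tool_rot: [[-0.785, -0.11, 0.61], [0.016, 0.98, 0.197], [-0.619, 0.164, -0.768]]
wrist_force: [2.7, -2.4, -2.7]
opening: 0.0135
gripper_force: 58.8
```

Request:
drive_tool([
  [1,0,-0.05,0.25,0,0,0],
  [1,0,0,0,0,0,0],
])

```text
clock: 27.22
tcp_pos: [0.5246, 0.2084, 0.0991]
tool_rot: [[-0.785, -0.11, 0.61], [0.016, 0.98, 0.197], [-0.619, 0.164, -0.768]]
wrist_force: [4.2, -1.3, -4.2]
opening: 0.0133
gripper_force: 58.7
```

```bash
python3 -c "
from h import *
st(BL)"
```

```text
[ 0.347 -0.094  2.457 -0.262  0.087 -1.024] panelF [ 0.8 -1.2 -5.9] tcp panel [ 0.0036 -0.0018  0.0095]
[[-1.     0.002 -0.002]
 [ 0.001  0.978  0.209]
 [ 0.002  0.209 -0.978]]
```

Same signature as the first brush, so I'll keep going in small steps.

Request:
drive_tool([
  [1,0,-0.03,0.17,0,0,0],
  [1,0,0,0,0,0,0],
])

```text
clock: 27.48
tcp_pos: [0.5257, 0.2086, 0.098]
tool_rot: [[-0.785, -0.11, 0.61], [0.016, 0.98, 0.197], [-0.62, 0.164, -0.767]]
wrist_force: [4.3, -2.6, -5.4]
opening: 0.0131
gripper_force: 58.7
```

Request:
drive_tool([
  [1,0,-0.03,0.14,0,0,0],
  [1,0,0,0,0,0,0],
])

```text
clock: 27.72
tcp_pos: [0.5265, 0.2084, 0.0969]
tool_rot: [[-0.785, -0.11, 0.61], [0.016, 0.98, 0.197], [-0.62, 0.164, -0.767]]
wrist_force: [2.2, -4.9, -2.3]
opening: 0.0131
gripper_force: 59.2
```

```bash
python3 -c "
from h import *
st(BL)"
```

```text
[ 0.346 -0.086  2.455 -0.271  0.08  -1.015] panelF [ 0.4 -4.8 -3.2] tcp panel [ 0.0037 -0.0018  0.0066]
[[-1.     0.002 -0.002]
 [ 0.001  0.978  0.209]
 [ 0.002  0.209 -0.978]]
```

Request:
drive_tool([
  [1,0,-0.02,0.1,0,0,0],
  [1,0,0,0,0,0,0],
])

```text
clock: 27.98
tcp_pos: [0.5274, 0.2086, 0.0965]
tool_rot: [[-0.784, -0.11, 0.611], [0.016, 0.98, 0.197], [-0.62, 0.165, -0.767]]
wrist_force: [1.8, -4.3, -2.6]
opening: 0.0135
gripper_force: 59.2
```

Request:
drive_tool([
  [1,0,-0.02,0.1,0,0,0],
  [1,0,0,0,0,0,0],
])

```text
clock: 28.22
tcp_pos: [0.5276, 0.2087, 0.0962]
tool_rot: [[-0.784, -0.11, 0.611], [0.016, 0.98, 0.198], [-0.621, 0.165, -0.767]]
wrist_force: [-10.9, -6.7, 9.1]
opening: 0.0133
gripper_force: 61.2
```

Request:
drive_tool([
  [1,0,-0.01,0.07,0,0,0],
  [1,0,0,0,0,0,0],
])

```text
clock: 28.48
tcp_pos: [0.5278, 0.2087, 0.0961]
tool_rot: [[-0.784, -0.11, 0.611], [0.016, 0.98, 0.198], [-0.621, 0.165, -0.766]]
wrist_force: [-20.8, -9.7, 19.4]
opening: 0.0137
gripper_force: 62.6
```

Seated at about 28 N, with the force rising steeply. Releasing and retreating.

Request:
drive_tool([
  [1,0,0.04,-0.15,0,0,0],
  [4,0,0,0,0,0,0],
  [4,0,0,0,0,0,0],
  [4,0,0,0,0,0,0],
  [4,0,0,-1.2,0,0,0],
  [4,0,0,-2.5,0,0,0],
  [4,0,0,-4,0,0,0],
  [4,0,0,-4,0,0,0],
  [4,0,0,0,0,0,0],
])

```text
clock: 29.6
tcp_pos: [0.4571, 0.1864, 0.1903]
tool_rot: [[-0.78, -0.112, 0.616], [0.018, 0.98, 0.2], [-0.626, 0.167, -0.762]]
wrist_force: [0.5, -0.3, 0.4]
opening: 0.0397
gripper_force: 0.0
```

```bash
python3 - <<'E'
from h import *
look("7",.0738,.025,.045)
print("mid");look("8",.0037,.025,.045);print("right");look("9",-.0663,.025,.045)
st(BL)
E
```

```text
[0.4571 0.1864 0.1903]
scene butt 45 [-0.0773  0.0562  0.0257] [-0.0604  0.0713  0.0301] [-0.045   0.0869  0.0366]
scene lo 17 [-0.0387  0.0633  0.0253] [-0.0304  0.0707  0.0295] [-0.0221  0.0783  0.0327]
scene up 30 [0.0082 0.0593 0.0252] [0.0204 0.0707 0.0312] [0.0299 0.0865 0.04  ]
scene up2 43 [0.0312 0.0556 0.0252] [0.0427 0.071  0.0318] [0.0535 0.0885 0.0391]
scene head 41 [0.0605 0.0564 0.025 ] [0.0721 0.0727 0.031 ] [0.0847 0.088  0.0365]
top lo 15 [-0.0344  0.0677  0.0263] [-0.0274  0.0718  0.0315] [-0.0227  0.0777  0.0356]
top up 40 [0.0082 0.0626 0.0252] [0.0204 0.0746 0.0305] [0.0297 0.088  0.0374]
top up2 74 [0.0301 0.0593 0.0255] [0.0439 0.0752 0.0319] [0.055  0.0906 0.0424]
top head 86 [0.0603 0.0601 0.0252] [0.0732 0.0757 0.0309] [0.0861 0.0907 0.0383]
mid
[0.4564 0.186  0.1866]
scene butt 37 [-0.0766 -0.0142  0.025 ] [-0.059   0.0021  0.0303] [-0.0453  0.0228  0.037 ]
scene lo 18 [-0.0388 -0.0064  0.0253] [-0.0307  0.0002  0.0306] [-0.0226  0.0073  0.0364]
scene up 28 [ 0.0085 -0.0083  0.0253] [0.0198 0.0014 0.0318] [0.0293 0.0147 0.0388]
scene up2 30 [ 0.0306 -0.010
[... 885 characters left out ...]
 [ 0.061  -0.0779  0.0264] [ 0.0724 -0.0676  0.0311] [ 0.0846 -0.0566  0.0345]
top butt 53 [-0.0741 -0.0851  0.025 ] [-0.0591 -0.0655  0.0298] [-0.0454 -0.0479  0.0375]
top lo 29 [-0.04   -0.0747  0.0256] [-0.0319 -0.0648  0.0306] [-0.022  -0.054   0.0368]
top up 35 [ 0.008  -0.0772  0.0252] [ 0.0196 -0.0658  0.0304] [ 0.0298 -0.0542  0.0378]
top up2 57 [ 0.0303 -0.0763  0.025 ] [ 0.0418 -0.0644  0.0312] [ 0.055  -0.0524  0.0389]
top head 49 [ 0.061  -0.0735  0.0256] [ 0.0734 -0.0644  0.0306] [ 0.0871 -0.0554  0.0361]
[ 0.354 -0.445  2.512 -0.071  0.383 -1.213] panelF [ 0.1  1.2 -1.1] tcp panel [ 0.0027 -0.026   0.1187]
[[-1.     0.001 -0.004]
 [ 0.     0.978  0.208]
 [ 0.004  0.208 -0.978]]
```

View pics/look8.png

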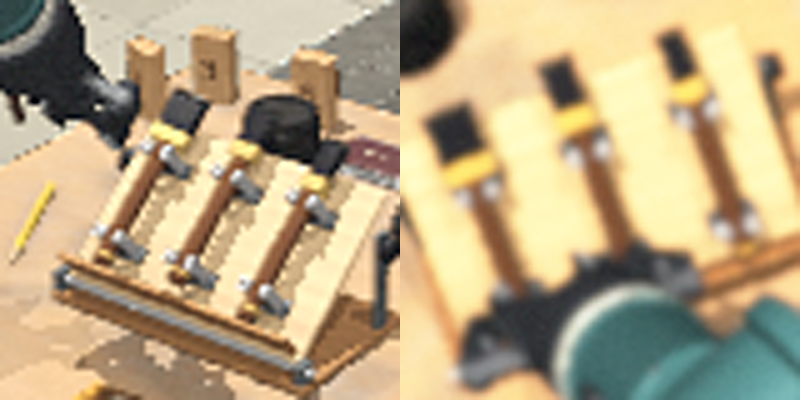

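All three brushes lie parallel at the same depth. The two placed ones sit about 7 mm lower along the slope than the stored one, which is inside the 14 mm tolerance, and the gripper is clear.

```bash
python3 -c "
from h import *
print(job_done())"
```

```text
the job is handed in; nothing more can be done
None
```

I snapped both brushes home, bristles up: the narrow one in the right bay and the broad one in the left. The job is handed in at about 30 s on the robot's clock; no verdict came back, but the last pictures show both at the stored brush's depth, parallel to it, about 7 mm lower along the slope. The peak push was about 45 N on the narrow brush and about 30 N on the broad one.

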